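Fetch the slide rack out of the staining tank with the hook rod

TASK

Take the hook rod from its holder, catch the bail of the slide rack that hangs deep in the narrow staining tank, and lift the rack out on the hook without touching it with the fingers. Set the rack down gently and upright, flat in the middle of the draining tray, unhook it, and hang the hook rod back in its holder. Carry the rack steadily, so that it does not swing far over and spill its slides, and leave the other things on the bench where they are.

Things in the scene. Friction and masses are not known exactly. Their poses are not given: they have to be found in the camera images.
- hook_grip (a point): Hook rod, upright in its holder: black square handle 20x20 mm, 64 mm tall, on a steel rod; this is the middle of the handle. Axes are the rod's: z up its axis, hook towards -x. A collar 40 mm across, 6 mm thick, lies under the handle (underside 38 mm below this point); the 7 mm thick rod goes on down and ends in a flat hook. The handle can be gripped across x or y
- hook_bight (a point): Middle of the flat top face of the hook's foot, 126 mm below hook_grip and 12.5 mm towards -x from the rod axis. The foot is a flat 29 mm long (from 3.5 mm beyond the rod axis to -25.5 mm), 16 mm wide, 5 mm thick; at its -x end a flat tip, 4 mm thick, stands 12 mm above it; gap between rod and tip 18 mm. A bar caught in the hook rests with its centre 1.5 mm above this point
- hook_collar (a point): centre of the underside of the hook rod's collar, on the rod axis
- hook_rod: the hook rod as a whole, about 0.1 kg; origin as point hook_collar, same axes
- holder: Fixed aluminium stand of the hook rod: base 120x90x8 mm, post at the back (+x), fork plate with top at z 115 mm and a 26 mm slot open towards its -x. Origin on the table under the seat. The collar rests on the fork between 4 mm high lips, 25 mm from its centre on all four sides. With the hook pointing to the holder's -x (as at the start) the rod lifts out and lowers in straight up and down through the slot
- holder_seat (a point): centre of the fork's top face, where the underside centre of the collar rests (115 mm above the table)
- tank: Fixed open white plastic staining tank, 106x130 mm outside, 125 mm tall; inside 98 mm (its x) by 122 mm (its y). Origin under its centre on the table. Inside each end wall (+-y) a ledge stands 15 mm out, top 31 mm above the table, with end blocks (top 43 mm) beyond 30 mm either way in x
- tank_mouth (a point): centre of the tank's mouth, level with the rim, 125 mm above the table
- rack: Steel slide rack 64 (x) by 84 mm (y), 30 mm tall, six glass slides in it, swings on the hook if carried jerkily, about 0.18 kg. Four lugs, out to 50 mm in +-y, hang on the tank's ledges; x, y nearly along the tank's. Origin at the centre of its underside, 10 mm above the table at the start. A strap bail, 12 mm wide (x), 3 mm thick, slants up from the ends to a level bar 34 mm long (y); below it is open down to the slides, 29 mm up
- rack_bar (a point): centre of the level top bar of the bail (strap 12 mm wide, 3 mm thick), which runs along the rack's y; 66 mm above the underside of the rack, 51 mm below the tank's rim at the start
- rack_foot (a point): centre of the rack's underside
- tray: fixed grey draining tray 130x140 mm, 16 mm tall rim, walls 4 mm, ribbed floor 8 mm above the table. Origin under its centre. The rack stands flat on the ribs inside the rim, in any direction
- tray_floor (a point): centre of the tray, on top of the ribs (8 mm above the table)
- microscope1: bystander: fixed microscope at the back of the middle of the bench, 236 (x) by 172 (y) by 397 mm tall, base front edge about 0.55 m from the robot; origin under its centre. Carried things must pass in front of it
- beaker: bystander: clear beaker 55 mm wide, 70 mm tall, behind the work
- tube_a: bystander: capped centrifuge tube 34 mm wide, 108 mm tall, behind the work on the left
- tube_b: bystander: second capped centrifuge tube, same size, close to the first
- slide_box: bystander: pale hinged slide box 69x100x33 mm, behind the work
- objective_case: bystander: white round case with black screw cap, 37 mm wide, 58 mm tall, behind the work on the left
- tin: bystander: flat blue tin 42x60x19 mm, near the front edge before the microscope
There are look-alikes about, which are no part of the job. Leave any brown or orange look-alike of the rack alone.

How it is judged:
By the outcome, as a careful person would: the job done as asked, in the order asked, and still so for the second after the job is handed in, with the robot touching nothing.
It also fails if it takes over 72 s, if anything falls off the work surface, if the arm or the gripper's body presses on something with over 40 N, if the wrist force passes 120 N, or if a joint passes its speed limit or range.

ROBOT

A 7-joint arm with a two-finger parallel gripper is mounted at the origin on a cart in front of the work surface, level with it; the furniture and walls round the work are solid. World frame = base frame: x ahead of the robot, y to its left, z up, the work surface at z = 0. Lengths are in mm, angles in rad, forces in N, time in s.
With the tool pointing down it reaches from about 400 to 850 mm from the base axis. Payload 4.4 kg.
Tool frame: the origin (TCP) lies between the finger pads; the fingertips stand 11 mm ahead of it and the grasp point (between the pads) lies 8 mm behind it; z points along the fingers, y is the line along which they close (so a half turn about z gives the same grasp; the last joint's range is limited). The gripper opens to 94 mm and grips with 3 to 60 N. Pads are 16 mm wide; open, the fingers measure 119 mm over their backs; the gripper's body (75 mm by 177 mm) begins 78 mm behind the grasp point.
Start: joints at [1.251, 0.628, 0.038, 1.517, -0.027, 0.996, -0.02], TCP at [163.233, -629.184, 216.478] pointing down, gripper open.
Joint ranges: [-3.06, 3.06], [-0.37, 2.12], [-1.25, 1.32], [0.18, 2.47], [-1.1, 4.24], [0.23, 1.98], [-2.94, 2.94]. Speed limits (rad/s): [2.57, 2.57, 3.14, 3.14, 3.14, 3.14, 3.14].

INTERFACE

Orientations are given as a unit quaternion [w, x, y, z].
In Python, from plant import bot gives the robot as it stands.
- The arm moves only by the tool play_rows, never from a script. Its argument "increments" is a list of rows, each a list of 6 numbers: the shift along the tool's x, y, z in m, then the turn, a rotation vector about the tool's x, y, z in rad. A call has 1 to 10 rows; each row shifts and turns the commanded pose from where the row before left it, along the tool's axes as they then stand; what a row does not reach is not made up. A row lasts 1/8 s, in which the tool goes at most 62.5 mm and 10.7 degrees, less where a joint would pass 70% of its speed; a pose out of reach is approached as far as the arm can. A call is refused whole if a number of a shift passes 0.0625 or a number of a turn 0.188, either way. A call with a gripper value outside its range is refused whole. "claw" is the closure, from 0 (fully open) to 1 (shut), set as the call begins (left out, the last holds). The fingers move at their own pace and stop on an object; "grip_force" is the grip in N (left out, the last holds). Time passes only in rows, so rows that do not move let the fingers close. It gives the time, the measured TCP pose, the force, the opening and the grip force at its end, in the units of the state.
- bot.state(): the state, without advancing time (a new reading comes with each control period).
- bot.grab_frame(name): name is "scene" or "top" or "wrist"; returns a dict with "pixels" (384x512x3 uint8, red, green, blue), "depth" (384x512 float32, mm along the optical axis (not along the pixel's ray), 0 where there is no reading), "vfov" (degrees; the focal length in pixels is half the picture's height over the tangent of half this angle, whatever the lens; pixels are square), "cx", "cy" (the principal point, pixels), "dist_coeffs" ([k1, k2, p1, p2, k3] as OpenCV has them; the pictures are not rectified), "rvec" (rotation vector, rad) and "tvec" (3), from world to camera coordinates, as OpenCV has them. Camera axes: x right, y down, z forward; pixel columns grow to the right and rows downward; lengths in mm; the calibration is good to about 2 mm. A picture is of the moment at which its call begins.
- bot.close_job(): hands the job in; it is judged then, once.
The state is a dict: "time_s": time; "q": joint angles; "qd": joint speeds; "tau": joint torques, N m; "tcp_pos": TCP position; "eef_rot": TCP orientation; "wrist_force": force on the tool from outside, world axes, zero at the start; "ft_torque": the same for the moment, N m; "grip_width": finger opening in mm; "grip_force": force on a finger pad.
Only numpy, scipy, OpenCV 4.12 (cv2) and the standard library are available. Lean on these libraries where they do the work, as an engineer would, in place of code of your own. Each camera call takes 0.05 s, during which the arm holds its last target. There are 200 camera calls.

## Working session

There is one attempt and no reset: what is moved stays moved. The work goes in short steps, Python scripts to look and compute and a tool call to move; the robot and the scene stay as the last step left them, time stands still between calls to the robot, and variables do not carry over. Pictures are saved under pics/ and viewed, at most 10 in all, crops included, and the job is handed in when it is done.

Besides the shell and the picture viewer there is one more tool, called after ">>>" as name([rows], argument=value, ...), one row to a line, values as JSON. play_rows: Moves the arm, as the interface text tells. Its arguments: {"type":"object","properties":{"increments":{"type":"array"},"claw":{"type":"number"},"grip_force":{"type":"number"}},"required":["increments"]}

```bash
ls; mkdir -p pics
cat > h.py <<'E'
import numpy as np, cv2
from scipy.spatial.transform import Rotation as R
from plant import bot
def grab(n):
    f=bot.grab_frame(n); np.savez('%s.npz'%n,**f); return f
def load(n): return dict(np.load('%s.npz'%n))
def K(f):
    h=f['pixels'].shape[0]; fl=h/2/np.tan(np.radians(float(f['vfov']))/2)
    return np.array([[fl,0,float(f['cx'])],[0,fl,float(f['cy'])],[0,0,1]])
def cam(f):
    Rm=R.from_rotvec(np.array(f['rvec']).ravel()).as_matrix(); t=np.array(f['tvec']).ravel(); return Rm,t
def cloud(f):
    h,w=f['depth'].shape; u,v=np.meshgrid(np.arange(w),np.arange(h))
    p=cv2.undistortPoints(np.stack([u,v],-1).reshape(-1,1,2).astype(np.float64),K(f),np.array(f['dist_coeffs'])).reshape(h,w,2)
    d=f['depth'].astype(float)
    P=np.concatenate([p*d[...,None],d[...,None]],-1); Rm,t=cam(f)
    return (P-t)@Rm
def ray(f,uv,z):
    p=cv2.undistortPoints(np.array(uv,float).reshape(-1,1,2),K(f),np.array(f['dist_coeffs'])).reshape(-1,2)
    Rm,t=cam(f); d=np.c_[p,np.ones(len(p))]@Rm; c=-Rm.T@t
    return c+d*((z-c[2])/d[:,2])[:,None]
def save(f,n): cv2.imwrite('pics/'+n,cv2.cvtColor(f['pixels'],cv2.COLOR_RGB2BGR))
E
python3 - <<'E'
from h import *
for n in('scene','top'):
    f=grab(n); save(f,n+'0.png'); Rm,t=cam(f); print(n,f['vfov'],-Rm.T@t, (f['depth']>0).mean())
s=bot.state(); print(s['tcp_pos'],s['eef_rot'],s['time_s'])
a=cv2.imread('pics/scene0.png');b=cv2.imread('pics/top0.png')
E
```

```text
pics
scene 50.68471569443446 [-355.60961386  571.40485085  876.30789249] 0.9958546956380209
top 45.45081191127549 [ 230.96845139  -88.79911257 1750.74877589] 0.9959462483723959
[ 163.09359723 -628.5905268   215.66018078] [-8.63930547e-04  9.91956074e-01  1.26579559e-01 -1.24603775e-04] 0.1
```

View pics/scene0.png

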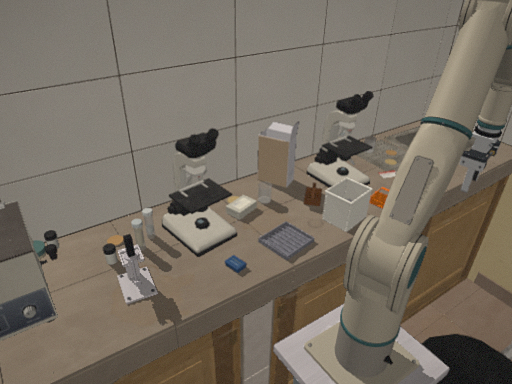

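View pics/top0.png

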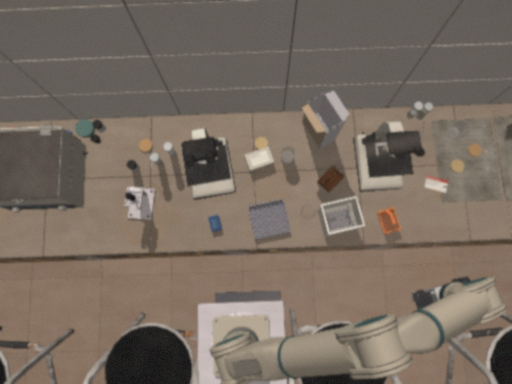

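The scene view shows the holder with the black handle at (128,243), tray (287,240) and white tank (347,205). In the top view they are at (140,200), (269,220) and (342,215). Brown and orange look-alikes stand beside the tank.

Run:
```python
from h import *
f=load('top'); C=cloud(f)
def box(m): 
    P=C[m][:,:2].astype(np.float32); r=cv2.minAreaRect(P); return r,m.sum()
def reg(u0,u1,v0,v1,z0,z1):
    m=np.zeros(C.shape[:2],bool); m[v0:v1,u0:u1]=1
    return m&(C[...,2]>z0)&(C[...,2]<z1)
print('table z',np.median(C[230:240,150:250,2]))
print('tank',box(reg(310,375,185,245,110,140)))
print('tray',box(reg(240,300,190,250,6,30)), np.median(C[reg(255,283,205,235,-5,40)][:,2]))
print('holder fork',box(reg(115,165,180,230,100,130)))
print('base',box(reg(115,165,180,230,5,14)))
print('handle',box(reg(115,165,180,230,160,205)), C[reg(115,165,180,230,160,205)].mean(0))
print('inside tank', box(reg(325,358,200,232,60,90)),C[reg(325,358,200,232,60,90)].mean(0))
g=load('scene'); D=cloud(g)
m=np.zeros(D.shape[:2],bool); m[225:265,110:150]=1
h=m&(D[...,2]>125)&(D[...,2]<210); P=D[h]; print('scene handle',len(P),P.min(0),P.max(0),np.median(P,0))
m=np.zeros(D.shape[:2],bool); m[170:240,315:380]=1
h=m&(D[...,2]>118)&(D[...,2]<135); print('scene tank',cv2.minAreaRect(D[h][:,:2].astype(np.float32)))
for n,(u0,u1,v0,v1) in dict(holder=(105,175,170,240),tank=(300,390,180,250)).items():
    c=f['pixels'][v0:v1,u0:u1]; 
    cv2.imwrite('pics/top_%s.png'%n,cv2.resize(c[...,::-1],None,fx=5,fy=5,interpolation=cv2.INTER_CUBIC))
a=cv2.resize(g['pixels'][215:310,95:185],None,fx=6,fy=6,interpolation=cv2.INTER_CUBIC)
b=cv2.imread('pics/top_holder.png')
cv2.imwrite('pics/holder.png',np.hstack([cv2.resize(a[...,::-1],(400,422)),cv2.resize(b,(400,422))]))
```

```text
table z -0.6536336059386827
tank (((446.6249084472656, -381.13629150390625), (112.40228271484375, 136.9923553466797), 11.343600273132324), np.int64(284))
tray (((459.546142578125, -123.95834350585938), (228.0908660888672, 223.42189025878906), 88.23213958740234), np.int64(677)) 4.684646344032777
holder fork (((543.37548828125, 369.10443115234375), (61.15822219848633, 72.37353515625), 82.90647888183594), np.int64(240))
base (((533.1982421875, 376.9784240722656), (195.36302185058594, 194.52850341796875), 88.9540786743164), np.int64(483))
handle (((535.4862060546875, 370.23785400390625), (20.731414794921875, 21.77852439880371), 0.2908104658126831), np.int64(49)) [535.21582648 368.93292045 180.10814851]
inside tank (((451.58807373046875, -382.0495910644531), (102.5715103149414, 125.41133117675781), 3.974307060241699), np.int64(124)) [ 463.17344124 -392.20331927   75.00510846]
scene handle 181 [521.50628657 360.587287   125.13954806] [543.61501503 382.26518048 187.19315978] [525.47810001 373.31934399 161.35607565]
scene tank ((444.11358642578125, -379.9337158203125), (113.74297332763672, 145.87283325195312), 10.233246803283691)
```

View pics/holder.png

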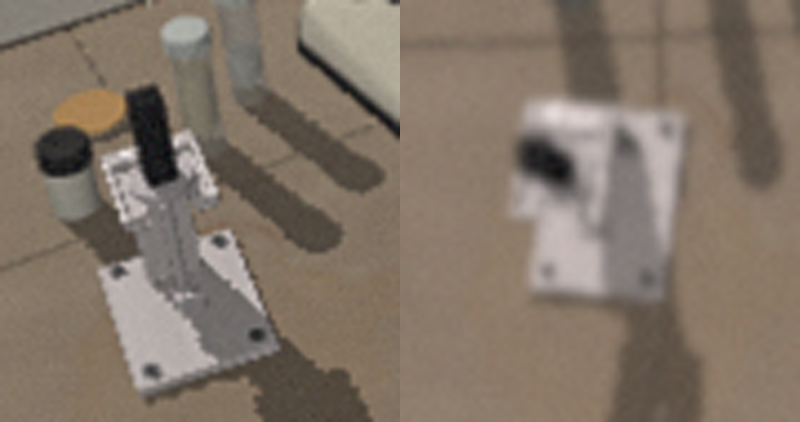

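The handle is at about (535,370), its top at z 185 as expected. The tank is at (445,-381) with a yaw of about +10°. Next I turn the tool so that tool x is about world +y and tool y is about world +x, then travel.

>>> play_rows([
  [0,0,-0.01,0,0,-0.165],
  [0,0,-0.015,0,0,-0.165],
  [0,0,-0.015,0,0,-0.165],
  [0,0,-0.015,0,0,-0.165],
  [0,0,-0.015,0,0,-0.165],
  [0,0,-0.015,0,0,-0.165],
  [0,0,-0.015,0,0,-0.165],
  [0,0,0,0,0,-0.165],
  [0.02,0.03,0,0,0,0],
  [0.03,0.035,0,0,0,0],
], claw=0)

```text
time_s: 1.35
tcp_pos: [227.6, -578.9, 315.6]
eef_rot: [-0.0, 0.707, 0.707, 0.0]
wrist_force: [0.6, 0.2, -0.5]
grip_width: 93.8
grip_force: 0.0
```

>>> play_rows([
  [0.03,0.035,0,0,0,0],
  [0.03,0.035,0,0,0,0],
  [0.03,0.035,0,0,0,0],
  [0.03,0.035,0,0,0,0],
  [0.04,0.035,0,0,0,0],
  [0.05,0.02,0,0,0,0],
  [0.05,0,0,0,0,0],
  [0.05,0,0,0,0,0],
  [0.04,0,0,0,0,0],
  [0.02,0,0,0,0,0],
])

```text
time_s: 2.6
tcp_pos: [421.8, -206.4, 316.5]
eef_rot: [-0.0, 0.705, 0.709, -0.0]
wrist_force: [-1.1, 0.0, -0.2]
grip_width: 93.8
grip_force: 0.0
```

Run:
```python
from h import *
s=bot.state(); q=s['eef_rot']; M=R.from_quat([*q[1:],q[0]]).as_matrix(); print(s['tcp_pos'].round(1) if hasattr(s['tcp_pos'],'round') else s['tcp_pos'],M.round(3),s['time_s'])
g=load('scene');f=load('top')
for n,F,sl in(('top',f,(190,250,240,300)),('scene',g,(215,265,250,325))):
    im=F['pixels'].astype(int); v0,v1,u0,u1=sl
    sub=np.zeros(im.shape[:2],np.uint8); 
    sat=im[...,0]-im[...,2]  # table brownish
    sub[v0:v1,u0:u1]=(sat[v0:v1,u0:u1]<5)*255
    cs,_=cv2.findContours(cv2.morphologyEx(sub,cv2.MORPH_CLOSE,np.ones((5,5))),cv2.RETR_EXTERNAL,cv2.CHAIN_APPROX_NONE)
    c=max(cs,key=cv2.contourArea); P=ray(F,c.reshape(-1,2),16)
    print(n,'tray',cv2.minAreaRect(P[:,:2].astype(np.float32)))
Rm,t=cam(f)
w=grab('wrist'); save(w,'w0.png'); Rm,t=cam(w); print('wristcam',-Rm.T@t,Rm[2],w['vfov'])
```

```text
[ 421.8 -206.4  316.5] [[-0.005  1.    -0.   ]
 [ 1.     0.005  0.   ]
 [ 0.    -0.    -1.   ]] 2.6
top tray ((457.32861328125, -119.88996887207031), (121.84986877441406, 131.60696411132812), 10.174032211303711)
scene tray ((446.8918151855469, -112.52055358886719), (136.5526123046875, 149.03378295898438), 10.145218849182129)
wristcam [ 421.19387744 -131.78395183  485.70436161] [ 0.00167457 -0.260886   -0.96536816] 68.65517076706399
```

View pics/w0.png

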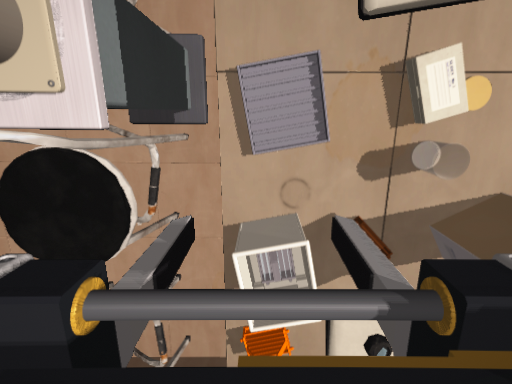

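>>> play_rows([
  [0.03,0,0,0,0,0],
  [0.05,0,0,0,0,0],
  [0.05,0,0,0,0,0],
  [0.05,0,0,0,0,0],
  [0.05,0,0,0,0,0],
  [0.05,0,0,0,0,0],
  [0.05,0,0,0,0,0],
  [0.05,0,0,0,0,0],
  [0.05,0,0,0,0,0],
  [0.04,0.01,0,0,0,0],
])

```text
time_s: 3.9
tcp_pos: [431.5, 262.6, 316.3]
eef_rot: [0.0, 0.706, 0.708, 0.0]
wrist_force: [0.9, -1.1, 0.0]
grip_width: 93.8
grip_force: 0.0
```

>>> play_rows([
  [0.025,0.03,0,0,0,0],
  [0.025,0.03,0,0,0,0],
  [0.02,0.02,0,0,0,0],
  [0.01,0.01,0,0,0,0],
  [0,0,0,0,0,0],
  [0,0,0,0,0,0],
])

```text
time_s: 4.65
tcp_pos: [520.6, 340.7, 316.1]
eef_rot: [0.0, 0.706, 0.708, -0.001]
wrist_force: [-0.3, -0.1, -0.4]
grip_width: 94.0
grip_force: 0.0
```

```bash
cp wrist.npz w0.npz
python3 - <<'E'
from h import *
s=bot.state(); print(s['tcp_pos'],s['eef_rot'],s['time_s'])
w=grab('wrist'); save(w,'w1.png'); C=cloud(w)
for z0,z1 in((112,121),(122,132),(160,195)):
    m=(C[...,2]>z0)&(C[...,2]<z1)&(abs(C[...,0]-535)<60)&(abs(C[...,1]-370)<60)
    print(z0,m.sum(),cv2.minAreaRect(C[m][:,:2].astype(np.float32)) if m.sum()>5 else '',np.median(C[m][:,2]) if m.sum() else '')
E
```

```text
[520.64999856 340.70890558 316.08467346] [ 2.03036325e-04  7.06478257e-01  7.07734528e-01 -5.19392792e-04] 4.65
112 1523 ((541.4876098632812, 369.7321472167969), (58.12969970703125, 72.0523452758789), 83.05253601074219) 116.65322491067772
122 165 ((534.4871826171875, 377.1546936035156), (41.888816833496094, 37.389610290527344), 89.94146728515625) 122.60560188762965
160 387 ((534.46728515625, 370.5049743652344), (20.004844665527344, 19.989856719970703), 85.6890640258789) 185.82997553509136
```

View pics/w1.png

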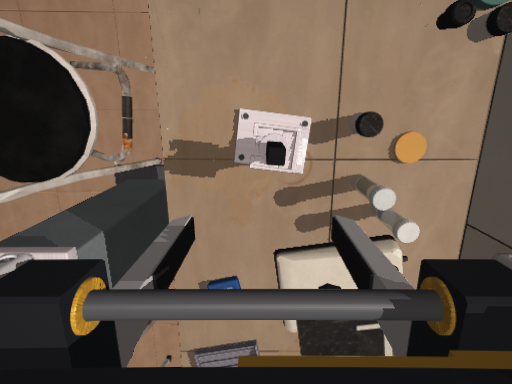

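The wrist view shows the handle top at pixel (275,150), giving (534.5, 370.5, 186). That matches the expected 185. The fork yaw is about -7°. I align, descend and grip.

>>> play_rows([
  [0.015,0.007,0,0,0,0.058],
  [0.015,0.007,0,0,0,0.058],
  [0,0,0.03,0,0,0],
  [0,0,0.04,0,0,0],
  [0,0,0.04,0,0,0],
  [0,0,0.03,0,0,0],
  [0,0,0.02,0,0,0],
  [0,0,0.01,0,0,0],
  [0,0,0,0,0,0],
])

```text
time_s: 5.82
tcp_pos: [535.1, 371.0, 146.5]
eef_rot: [0.0, 0.746, 0.666, -0.0]
wrist_force: [-0.7, -0.6, -0.3]
grip_width: 93.9
grip_force: 0.0
```

>>> play_rows([
  [0,0,0,0,0,0],
  [0,0,0,0,0,0],
  [0,0,0,0,0,0],
  [0,0,0,0,0,0],
  [0,0,0,0,0,0],
  [0,0,0,0,0,0],
  [0,0,0,0,0,0],
  [0,0,0,0,0,0],
], claw=1, grip_force=35)

```text
time_s: 6.82
tcp_pos: [535.1, 371.5, 146.5]
eef_rot: [-0.0, 0.746, 0.666, 0.0]
wrist_force: [-0.0, 0.3, 0.3]
grip_width: 19.8
grip_force: 34.9
```

Run:
```python
from h import *
s=bot.state(); print({k:np.round(v,4).tolist() for k,v in s.items()})
# tray/tank from earlier wrist picture w0
w=dict(np.load('w0.npz')); C=cloud(w); Z=C[...,2]
m=(Z>115)&(Z<135)&(C[...,1]<-280)&(C[...,1]>-460)&(abs(C[...,0]-450)<85)
print('tank rim',m.sum(),cv2.minAreaRect(C[m][:,:2].astype(np.float32)),np.median(Z[m]))
P=C[m]; print(P.min(0),P.max(0))
m=(Z>11)&(Z<25)&(abs(C[...,0]-453)<95)&(abs(C[...,1]+116)<95)
print('tray',m.sum(),cv2.minAreaRect(C[m][:,:2].astype(np.float32)))
m=(abs(C[...,0]-453)<40)&(abs(C[...,1]+116)<40); print('tray floor z',np.percentile(Z[m],[5,50,95]))
m=(Z>60)&(Z<90)&(abs(C[...,0]-446)<30)&(abs(C[...,1]+381)<40)
print('bar?',m.sum(),C[m].mean(0) if m.any() else '', cv2.minAreaRect(C[m][:,:2].astype(np.float32)) if m.sum()>4 else '')
```

```text
{'time_s': 6.825, 'q': [-0.3545, 0.7531, -0.5159, 1.5713, 0.4332, 0.9332, -1.1285], 'qd': [-0.0008, 0.0004, 0.0001, -0.0007, -0.0006, -0.0004, 0.0001], 'tau': [0.0097, -56.8157, -6.8642, -16.3372, -0.0195, -0.0505, 0.0031], 'tcp_pos': [535.0938, 371.5165, 146.4742], 'eef_rot': [-0.0, 0.7459, 0.666, 0.0], 'wrist_force': [-0.0131, 0.284, 0.2619], 'ft_torque': [-0.0354, -0.0502, 0.0126], 'grip_force': 34.9412, 'grip_width': 19.8228}
tank rim 1283 ((444.4258728027344, -380.943359375), (111.6957778930664, 135.330810546875), 11.178461074829102) 124.82990523037796
[ 377.27565443 -456.55028429  115.00199109] [ 509.74026959 -304.83230308  128.25185953]
tray 1007 ((456.3225402832031, -119.7091293334961), (130.5130157470703, 141.11819458007812), 10.173032760620117)
tray floor z [  3.73699029   6.11180652 485.70436161]
bar? 223 [ 442.42365102 -374.49596381   74.80311363] ((443.599853515625, -381.11187744140625), (11.857669830322266, 54.587276458740234), 10.243362426757812)
```

Gripped at 19.8 mm opening, as the 20 mm handle should give. I also have the bar at (443.6,-381.1), z 75 and yaw 10.2°, and the tray at (456.3,-119.7) with yaw 10.2°. Both match the given sizes. Next I lift the rod.

>>> play_rows([
  [0,0,-0.005,0,0,0],
  [0,0,-0.01,0,0,0],
  [0,0,-0.02,0,0,0],
  [0,0,-0.03,0,0,0],
  [0,0,-0.03,0,0,0],
  [0,0,-0.03,0,0,0],
  [0,0,-0.02,0,0,0],
  [-0.02,-0.015,0,0,0,0],
  [-0.03,-0.022,0,0,0,0],
  [-0.035,-0.026,0,0,0,0],
])

```text
time_s: 8.07
tcp_pos: [462.3, 293.8, 292.1]
eef_rot: [0.0, 0.746, 0.666, 0.001]
wrist_force: [0.8, 0.5, -1.5]
grip_width: 19.9
grip_force: 34.9
```

>>> play_rows([
  [-0.037,-0.029,0,0,0,0],
  [0,0,0,0,0,-0.097],
  [0,0,0,0,0,-0.097],
  [0,0,0,0,0,-0.097],
  [-0.04,-0.007,0,0,0,0],
  [-0.05,-0.009,0,0,0,0],
  [-0.05,-0.009,0,0,0,0],
  [-0.05,-0.009,0,0,0,0],
  [-0.05,-0.009,0,0,0,0],
  [-0.05,-0.009,0,0,0,0],
])

```text
time_s: 9.32
tcp_pos: [430.2, -35.5, 292.4]
eef_rot: [0.001, 0.641, 0.767, 0.0]
wrist_force: [0.4, 0.4, -1.9]
grip_width: 19.9
grip_force: 34.9
```

>>> play_rows([
  [-0.05,-0.009,0,0,0,0],
  [-0.05,-0.009,0,0,0,0],
  [-0.05,-0.009,0,0,0,0],
  [-0.05,-0.009,0,0,0,0],
  [-0.04,0.0,0,0,0,0],
  [-0.04,0.008,0,0,0,0],
  [-0.03,0.01,0,0,0,0],
  [0,0,0,0,0,0],
  [0,0,0,0,0,0],
])

```text
time_s: 10.45
tcp_pos: [467.1, -341.2, 291.8]
eef_rot: [-0.0, 0.641, 0.767, 0.0]
wrist_force: [0.7, 0.5, 0.0]
grip_width: 19.9
grip_force: 34.9
```

```bash
cat > st.py <<'E'
from h import *
def go(x,y,z):
    s=bot.state(); q=s['eef_rot']; M=R.from_quat([*q[1:],q[0]]).as_matrix()
    d=np.array([x,y,z])-s['tcp_pos']; print('t',s['time_s'],'pos',np.round(s['tcp_pos'],1),'az',np.degrees(np.arctan2(M[1,0],M[0,0])).round(2),'tilt',M[:,2].round(3),'F',np.round(s['wrist_force'],2),'w',round(s['grip_width'],2),'tool delta',(M.T@d).round(1))
E
python3 - <<'E'
from st import *
go(481,-374.4,290)
w=grab('wrist'); save(w,'w2.png')
g=grab('scene'); save(g,'s2.png'); grab('top')
C=cloud(w); Z=C[...,2]
m=(Z>60)&(Z<90)&(abs(C[...,0]-446)<30)&(abs(C[...,1]+381)<40)
print('bar?',m.sum(),cv2.minAreaRect(C[m][:,:2].astype(np.float32)) if m.sum()>4 else '')
a=g['pixels'][90:270,270:430]
cv2.imwrite('pics/v2.png',np.hstack([cv2.resize(w['pixels'],(450,338)),cv2.resize(a,(300,338))])[...,::-1])
E
```

```text
t 10.45 pos [ 467.1 -341.2  291.8] az 100.25 tilt [-0.     0.001 -1.   ] F [0.69 0.53 0.02] w 19.91 tool delta [-35.2   7.7   1.8]
bar? 112 ((442.8554992675781, -378.132568359375), (11.68425178527832, 48.84734344482422), 9.19048023223877)
```

View pics/v2.png

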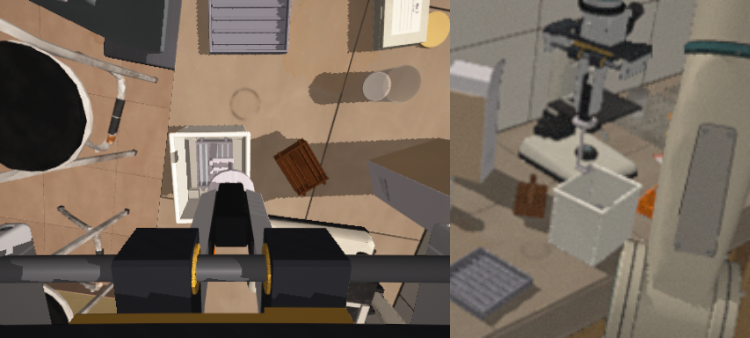

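The wrist view shows the white tank at (210,172) with the bar inside. The rod is beside it, next to the brown look-alike, which stays clear. I move the rod behind the bar, lower the hook, slide it under and lift.

>>> play_rows([
  [-0.02,0.004,0,0,0,0],
  [-0.015,0.004,0,0,0,0],
  [0,0,0,0,0,0],
  [0,0,0.02,0,0,0],
  [0,0,0.02,0,0,0],
  [0,0,0.02,0,0,0],
  [0,0,0.01,0,0,0],
  [0,0,0,0,0,0],
])

```text
time_s: 11.6
tcp_pos: [481.0, -374.6, 221.3]
eef_rot: [-0.001, 0.641, 0.767, 0.0]
wrist_force: [-0.2, -0.5, -1.1]
grip_width: 19.9
grip_force: 34.9
```

>>> play_rows([
  [0,0,0.01,0,0,0],
  [0,0,0.015,0,0,0],
  [0,0,0.012,0,0,0],
  [0,0,0.01,0,0,0],
  [0,0,0,0,0,0],
  [0,0,0,0,0,0],
])

```text
time_s: 12.35
tcp_pos: [481.6, -375.4, 174.7]
eef_rot: [0.0, 0.641, 0.767, 0.0]
wrist_force: [0.1, 0.2, -0.9]
grip_width: 19.8
grip_force: 34.9
```

Run:
```python
from st import *
go(443.4+.984*12.5,-380.9+.177*12.5,174.5)
```

```text
t 12.35 pos [ 481.6 -375.4  174.7] az 100.2 tilt [ 0.001 -0.    -1.   ] F [ 0.07  0.23 -0.93] w 19.76 tool delta [  1.4 -26.1   0.2]
```

>>> play_rows([
  [0.001,-0.006,0,0,0,0],
  [0,-0.01,0,0,0,0],
  [0,-0.007,0,0,0,0],
  [0,-0.003,0,0,0,0],
  [0,0,0,0,0,0],
  [0,0,-0.006,0,0,0],
  [0,0,-0.006,0,0,0],
  [0,0,-0.004,0,0,0],
  [0,0,-0.003,0,0,0],
  [0,0,-0.003,0,0,0],
])

```text
time_s: 13.6
tcp_pos: [455.4, -378.8, 196.5]
eef_rot: [-0.0, 0.641, 0.767, -0.0]
wrist_force: [-1.1, 0.6, -2.4]
grip_width: 20.0
grip_force: 34.9
```

>>> play_rows([
  [0,0,-0.004,0,0,0],
  [0,0,-0.004,0,0,0],
  [0,0,-0.004,0,0,0],
  [0,0,-0.004,0,0,0],
  [0,0,-0.002,0,0,0],
  [0,0,0,0,0,0],
  [0,0,0,0,0,0],
])

```text
time_s: 14.48
tcp_pos: [455.5, -378.9, 214.4]
eef_rot: [-0.0, 0.641, 0.767, -0.0]
wrist_force: [0.2, -0.2, -2.6]
grip_width: 20.1
grip_force: 34.9
```

Run:
```python
from st import *
go(455.9,-378.7,325)
s=bot.state(); print(s['ft_torque'])
w=grab('wrist'); C=cloud(w); Z=C[...,2]
m=(Z>60)&(Z<118)&(abs(C[...,0]-444)<42)&(abs(C[...,1]+381)<50)
import collections
print(np.histogram(Z[m],bins=range(60,120,4)))
cv2.imwrite('pics/w3.png',cv2.resize(w['pixels'][130:300,180:320],None,fx=4,fy=4)[...,::-1])
```

```text
t 14.475 pos [ 455.5 -378.9  214.4] az 100.2 tilt [-0.  0. -1.] F [ 0.24 -0.19 -2.61] w 20.08 tool delta [ 1.000e-01  4.000e-01 -1.106e+02]
[-0.01804863 -0.14539654  0.02583013]
(array([334,  42,  31,  42,  40,  41,  39,  39, 115, 343,  34,  57,  43,
        24]), array([ 60,  64,  68,  72,  76,  80,  84,  88,  92,  96, 100, 104, 108,
       112, 116]))
```

View pics/w3.png

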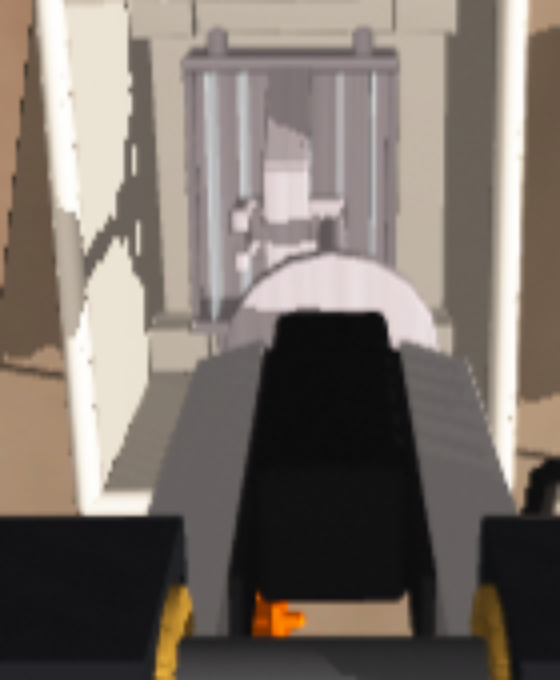

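The rack hangs on the hook: the force rose by 1.8 N and the bar sits in the hook at about (290,225) in the crop, at z≈97. I lift it clear and carry it gently to the tray.

>>> play_rows([
  [0,0,-0.004,0,0,0],
  [0,0,-0.008,0,0,0],
  [0,0,-0.012,0,0,0],
  [0,0,-0.014,0,0,0],
  [0,0,-0.014,0,0,0],
  [0,0,-0.014,0,0,0],
  [0,0,-0.014,0,0,0],
  [0,0,-0.014,0,0,0],
  [0,0,-0.01,0,0,0],
  [0,0,-0.006,0,0,0],
])

```text
time_s: 15.78
tcp_pos: [455.7, -379.0, 325.2]
eef_rot: [0.0, 0.641, 0.767, 0.0]
wrist_force: [0.5, 0.3, -2.2]
grip_width: 19.7
grip_force: 34.9
```

>>> play_rows([
  [0,0,-0.003,0,0,0],
  [0,0,0,0,0,0],
  [0.004,0.001,0,0,0,0],
  [0.008,0.002,0,0,0,0],
  [0.012,0.003,0,0,0,0],
  [0.016,0.004,0,0,0,0],
  [0.019,0.0045,0,0,0,0],
  [0.019,0.0045,0,0,0,0],
  [0.019,0.0045,0,0,0,0],
  [0.019,0.0045,0,0,0,0],
])

```text
time_s: 17.02
tcp_pos: [462.7, -258.3, 327.6]
eef_rot: [0.0, 0.641, 0.767, 0.0]
wrist_force: [-0.4, -0.3, -3.1]
grip_width: 19.7
grip_force: 34.9
```

>>> play_rows([
  [0.019,0.0045,0,0,0,0],
  [0.019,0.0045,0,0,0,0],
  [0.019,0.0045,0,0,0,0],
  [0.019,0.0045,0,0,0,0],
  [0.019,0.004,0,0,0,0],
  [0.016,0.004,0,0,0,0],
  [0.013,0.003,0,0,0,0],
  [0.01,0.002,0,0,0,0],
  [0.005,0.001,0,0,0,0],
  [0,0,0,0,0,0],
])

```text
time_s: 18.27
tcp_pos: [469.5, -117.3, 327.5]
eef_rot: [0.0, 0.641, 0.767, -0.0]
wrist_force: [-0.1, -1.0, -2.3]
grip_width: 19.6
grip_force: 34.9
```

Run:
```python
from st import *
go(468.6,-117.5,200)
w=grab('wrist'); C=cloud(w); g=grab('scene')
a=g['pixels'][120:290,190:350]
cv2.imwrite('pics/v4.png',np.hstack([cv2.resize(w['pixels'],(450,338)),cv2.resize(a,(318,338))])[...,::-1])
Z=C[...,2]; P=C[(Z>195)&(Z<215)&(abs(C[...,0]-456)<50)&(abs(C[...,1]+120)<60)]
print(len(P),cv2.minAreaRect(P[:,:2].astype(np.float32)) if len(P)>4 else '')
```

```text
t 18.275 pos [ 469.5 -117.3  327.5] az 100.2 tilt [ 0. -0. -1.] F [-0.06 -1.02 -2.31] w 19.63 tool delta [ -0.   -0.9 127.5]
524 ((454.8339538574219, -110.85050201416016), (27.4981632232666, 34.258663177490234), 31.059162139892578)
```

View pics/v4.png

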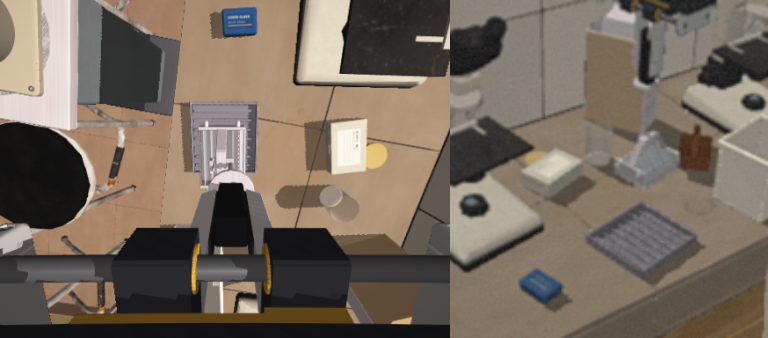

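The rack hangs level and upright over the tray, at (222,150) in the wrist view and (645,160) in the scene crop. I lower it.

>>> play_rows([
  [0,-0.001,0.005,0,0,0],
  [0,0,0.01,0,0,0],
  [0,0,0.015,0,0,0],
  [0,0,0.015,0,0,0],
  [0,0,0.015,0,0,0],
  [0,0,0.015,0,0,0],
  [0,0,0.015,0,0,0],
  [0,0,0.012,0,0,0],
  [0,0,0.007,0,0,0],
  [0,0,0.002,0,0,0],
])

```text
time_s: 19.62
tcp_pos: [468.5, -117.4, 216.1]
eef_rot: [-0.0, 0.641, 0.767, -0.0]
wrist_force: [-0.9, 0.7, -2.5]
grip_width: 19.9
grip_force: 34.9
```

Run:
```python
from st import *
go(468.6,-117.5,192)
w=grab('wrist'); C=cloud(w); Z=C[...,2]
c,s=np.cos(np.radians(10.2)),np.sin(np.radians(10.2))
X=(C[...,0]-456.3)*c+(C[...,1]+119.7)*s; Y=-(C[...,0]-456.3)*s+(C[...,1]+119.7)*c
for z0,z1 in((20,36),(36,48),(48,64),(80,98)):
    m=(Z>z0)&(Z<z1)&(abs(X)<55)&(abs(Y)<64); print(z0,m.sum(),np.percentile(X[m],[1,99]).round(1),np.percentile(Y[m],[1,99]).round(1))
```

```text
t 19.625 pos [ 468.5 -117.4  216.1] az 100.21 tilt [-0.  0. -1.] F [-0.86  0.68 -2.51] w 19.87 tool delta [-0.1  0.1 24.1]
20 62 [-31.   29.7] [-34.4  40.4]
36 1215 [-30.4  29.2] [-39.5  40.4]
48 986 [-31.2  30.9] [-43.   47.1]
80 224 [-10.5  14.6] [-7.5 28.5]
```

The rack is centred to within a couple of mm. I lower it slowly to contact.

>>> play_rows([
  [0,0,0.004,0,0,0],
  [0,0,0.006,0,0,0],
  [0,0,0.005,0,0,0],
  [0,0,0.003,0,0,0],
  [0,0,0.002,0,0,0],
  [0,0,0.002,0,0,0],
  [0,0,0.002,0,0,0],
  [0,0,0.002,0,0,0],
  [0,0,0.001,0,0,0],
  [0,0,0,0,0,0],
])

```text
time_s: 20.92
tcp_pos: [468.6, -117.5, 189.5]
eef_rot: [0.0, 0.641, 0.767, 0.0]
wrist_force: [0.5, -0.8, -1.2]
grip_width: 19.8
grip_force: 34.9
```

>>> play_rows([
  [0,0,0.003,0,0,0],
  [0,0,0.004,0,0,0],
  [0,0,0.004,0,0,0],
  [0,0,0.003,0,0,0],
  [0,0,0,0,0,0],
  [0,0,0,0,0,0],
])

```text
time_s: 21.68
tcp_pos: [468.6, -117.5, 175.5]
eef_rot: [0.0, 0.641, 0.767, 0.0]
wrist_force: [0.3, -0.7, -1.5]
grip_width: 19.5
grip_force: 34.9
```

Run:
```python
from st import *
go(468.6,-117.5,175)
print(bot.state()['ft_torque'])
w=grab('wrist'); C=cloud(w); Z=C[...,2]
c,s=np.cos(np.radians(10.2)),np.sin(np.radians(10.2))
X=(C[...,0]-456.3)*c+(C[...,1]+119.7)*s; Y=-(C[...,0]-456.3)*s+(C[...,1]+119.7)*c
m=(Z>66)&(Z<90)&(abs(X)<20)&(abs(Y)<40); print(np.histogram(Z[m],bins=range(66,92,2)))
b=m&(Z>70)&(Z<78); print(np.percentile(X[b],[2,98]),np.percentile(Y[b],[2,98]))
cv2.imwrite('pics/w5.png',cv2.resize(w['pixels'][90:280,180:320],None,fx=3,fy=3)[...,::-1])
```

```text
t 21.675 pos [ 468.6 -117.5  175.5] az 100.2 tilt [ 0.  0. -1.] F [ 0.32 -0.73 -1.48] w 19.55 tool delta [-0.   0.   0.5]
[-0.00975212 -0.08271494 -0.0153001 ]
(array([ 22,  74,  28,  23,  91, 173,   3,   4,   3,   3,   1,   0]), array([66, 68, 70, 72, 74, 76, 78, 80, 82, 84, 86, 88, 90]))
[-5.38512084 11.572938  ] [-4.8385571  19.29892798]
```

View pics/w5.png

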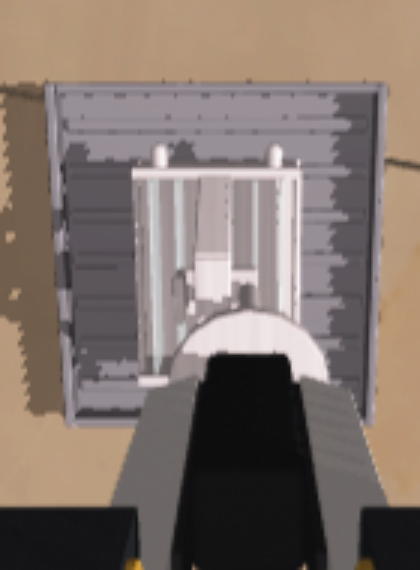

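The rack stands in the tray, bar top at z≈76, with the foot now below the bar. The bar sits at about (215,270) in the crop. I go down a little more, slide out towards +x and raise.

>>> play_rows([
  [0,0,0.002,0,0,0],
  [0,0,0.002,0,0,0],
  [0,0,0,0,0,0],
  [0,0.004,0,0,0,0],
  [0,0.008,0,0,0,0],
  [0,0.01,0,0,0,0],
  [0,0.008,0,0,0,0],
  [0,0.003,0,0,0,0],
  [0,0,0,0,0,0],
  [0,0,0,0,0,0],
])

```text
time_s: 22.98
tcp_pos: [500.6, -111.7, 171.4]
eef_rot: [-0.0, 0.642, 0.767, -0.0]
wrist_force: [0.1, 0.3, -0.9]
grip_width: 20.2
grip_force: 34.9
```

>>> play_rows([
  [0,0,-0.005,0,0,0],
  [0,0,-0.01,0,0,0],
  [0,0,-0.01,0,0,0],
  [0,0,-0.02,0,0,0],
  [0,0,-0.03,0,0,0],
  [0,0,-0.03,0,0,0],
  [0,0,-0.02,0,0,0],
  [0,0,0,0,0,0],
])

```text
time_s: 23.98
tcp_pos: [502.0, -111.7, 298.3]
eef_rot: [0.002, 0.642, 0.767, 0.001]
wrist_force: [0.4, 0.3, -0.8]
grip_width: 19.6
grip_force: 34.9
```

Run:
```python
from st import *
go(430,-60,296)
w=grab('wrist'); C=cloud(w); Z=C[...,2]
c,s=np.cos(np.radians(10.2)),np.sin(np.radians(10.2))
X=(C[...,0]-456.3)*c+(C[...,1]+119.7)*s; Y=-(C[...,0]-456.3)*s+(C[...,1]+119.7)*c
m=(Z>66)&(Z<90)&(abs(X)<20)&(abs(Y)<40); print(np.histogram(Z[m],bins=range(66,92,2)))
m=(Z>30)&(Z<42)&(abs(X)<45)&(abs(Y)<60); P=np.stack([X[m],Y[m]],1).astype(np.float32); print(cv2.minAreaRect(P))
```

```text
t 23.975 pos [ 502.  -111.7  298.3] az 100.19 tilt [ 0.004 -0.001 -1.   ] F [ 0.44  0.34 -0.83] w 19.56 tool delta [ 63.6 -61.7   2. ]
(array([ 17,   9,  11,  15,  76, 140,   6,   0,   0,   0,   0,   0]), array([66, 68, 70, 72, 74, 76, 78, 80, 82, 84, 86, 88, 90]))
((-0.12785720825195312, -1.7035140991210938), (99.00224304199219, 62.33559799194336), 89.95814514160156)
```

The hook is free and the rack is upright, within 2 mm of the tray centre. I return to the holder.

>>> play_rows([
  [0.01,-0.02,0,0,0,0],
  [0.02,-0.02,0,0,0,0],
  [0.034,-0.022,0,0,0,0],
  [0.045,0.008,0,0,0,0],
  [0.045,0.008,0,0,0,0],
  [0.045,0.008,0,0,0,0],
  [0.045,0.008,0,0,0,0],
  [0.045,0.008,0,0,0,0],
  [0.045,0.008,0,0,0,0],
  [0.045,0.008,0,0,0,0],
])

```text
time_s: 25.28
tcp_pos: [427.3, 261.1, 295.3]
eef_rot: [-0.0, 0.641, 0.767, -0.001]
wrist_force: [0.5, -0.6, -1.0]
grip_width: 19.7
grip_force: 34.9
```

>>> play_rows([
  [0,0,0,0,0,0.097],
  [0,0,0,0,0,0.097],
  [0,0,0,0,0,0.097],
  [0.03,0.02,0,0,0,0],
  [0.03,0.025,0,0,0,0],
  [0.02,0.015,0,0,0,0],
  [0,0,0,0,0,0],
])

```text
time_s: 26.15
tcp_pos: [496.4, 333.7, 294.6]
eef_rot: [-0.001, 0.746, 0.666, -0.001]
wrist_force: [-1.8, -0.7, -0.9]
grip_width: 19.7
grip_force: 34.9
```

Run:
```python
from st import *
go(535.1,371.5,146.5)
```

```text
t 26.15 pos [496.4 333.7 294.6] az 83.58 tilt [-0.003 -0.    -1.   ] F [-1.82 -0.69 -0.89] w 19.67 tool delta [ 42.   34.6 148. ]
```

>>> play_rows([
  [0.02,0.017,0,0,0,0],
  [0.015,0.012,0,0,0,0],
  [0.007,0.006,0,0,0,0],
  [0,0,0,0,0,0],
  [0,0,0,0,0,0],
  [0,0,0,0,0,0],
])

```text
time_s: 26.9
tcp_pos: [535.8, 370.2, 296.7]
eef_rot: [0.0, 0.746, 0.666, -0.0]
wrist_force: [-0.1, -0.7, -2.1]
grip_width: 20.0
grip_force: 34.9
```

Run:
```python
from st import *
go(535.1,371.5,146.5)
```

```text
t 26.9 pos [535.8 370.2 296.7] az 83.52 tilt [ 0. -0. -1.] F [-0.14 -0.74 -2.05] w 20.02 tool delta [  1.2  -0.9 150.2]
```

>>> play_rows([
  [0.001,-0.001,0.01,0,0,0],
  [0,0,0.02,0,0,0],
  [0,0,0.025,0,0,0],
  [0,0,0.025,0,0,0],
  [0,0,0.02,0,0,0],
  [0,0,0.015,0,0,0],
  [0,0,0.012,0,0,0],
  [0,0,0.008,0,0,0],
  [0,0,0.005,0,0,0],
  [0,0,0,0,0,0],
])

```text
time_s: 28.15
tcp_pos: [535.3, 371.9, 156.4]
eef_rot: [0.0, 0.746, 0.666, 0.0]
wrist_force: [-1.0, -0.9, -0.4]
grip_width: 20.0
grip_force: 34.9
```

Run:
```python
from st import *
go(535.1,371.5,146.5)
```

```text
t 28.15 pos [535.3 371.9 156.4] az 83.52 tilt [ 0.  0. -1.] F [-1.05 -0.89 -0.35] w 20.02 tool delta [-0.4 -0.1  9.9]
```

>>> play_rows([
  [0,0,0.003,0,0,0],
  [0,0,0.003,0,0,0],
  [0,0,0.002,0,0,0],
  [0,0,0.001,0,0,0],
  [0,0,0.001,0,0,0],
  [0,0,0,0,0,0],
  [0,0,0,0,0,0],
])

```text
time_s: 29.02
tcp_pos: [535.2, 372.0, 146.5]
eef_rot: [0.0, 0.746, 0.666, 0.0]
wrist_force: [0.1, -0.0, -1.2]
grip_width: 20.0
grip_force: 34.9
```

>>> play_rows([
  [0,0,0,0,0,0],
  [0,0,0,0,0,0],
  [0,0,0,0,0,0],
  [0,0,0,0,0,0],
  [0,0,0,0,0,0],
  [0,0,0,0,0,0],
  [0,0,0,0,0,0],
  [0,0,0,0,0,0],
], claw=0)

```text
time_s: 30.02
tcp_pos: [535.2, 371.9, 146.5]
eef_rot: [0.0, 0.746, 0.666, 0.0]
wrist_force: [0.0, -0.5, -0.4]
grip_width: 93.3
grip_force: 0.0
```

>>> play_rows([
  [0,0,-0.005,0,0,0],
  [0,0,-0.015,0,0,0],
  [0,0,-0.03,0,0,0],
  [0,0,-0.03,0,0,0],
  [0,0,-0.03,0,0,0],
  [0,0,-0.03,0,0,0],
  [-0.03,-0.01,-0.02,0,0,0],
  [0,0,0,0,0,0],
  [0,0,0,0,0,0],
])

```text
time_s: 31.15
tcp_pos: [522.0, 343.5, 306.9]
eef_rot: [-0.0, 0.746, 0.666, 0.0]
wrist_force: [0.0, 0.0, -0.4]
grip_width: 93.9
grip_force: 0.0
```

Run:
```python
from st import *
go(535.1,371.5,146.5)
w=grab('wrist'); C=cloud(w); g=grab('scene')
for z0,z1 in((112,120),(160,195)):
    m=(C[...,2]>z0)&(C[...,2]<z1)&(abs(C[...,0]-535)<60)&(abs(C[...,1]-370)<60)
    print(z0,m.sum(),cv2.minAreaRect(C[m][:,:2].astype(np.float32)),np.median(C[m][:,2]))
cv2.imwrite('pics/v6.png',np.hstack([cv2.resize(w['pixels'][60:210,190:350],(380,356)),cv2.resize(g['pixels'][200:320,90:330],(400,356))])[...,::-1])
```

```text
t 31.15 pos [522.  343.5 306.9] az 83.52 tilt [ 0.001  0.001 -1.   ] F [ 0.04  0.03 -0.4 ] w 93.9 tool delta [ 29.2   9.7 160.4]
112 1338 ((541.2869873046875, 369.7729187011719), (57.241268157958984, 72.18775939941406), 83.50574493408203) 116.36161131793833
160 409 ((535.139892578125, 370.9361572265625), (19.888559341430664, 18.91434669494629), 83.56507110595703) 185.6838520848201
```

View pics/v6.png

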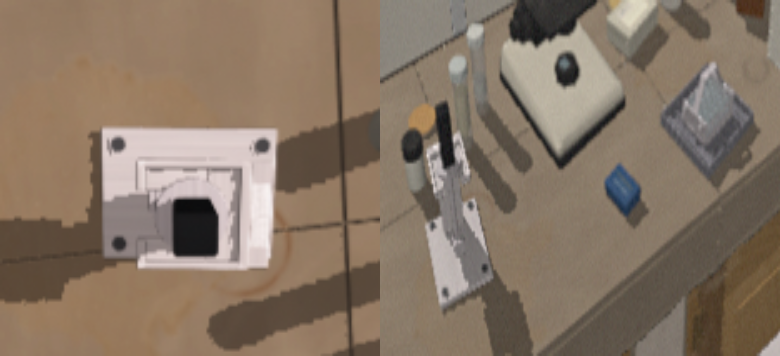

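The rod hangs seated in the fork, handle at (195,228) with its top at z 185.7. The rack stands upright in the tray at (705,105), and nothing else has moved.

```bash
python3 -c "
from plant import bot
print(bot.close_job())"
```

```text
the job is handed in; nothing more can be done
None
```

The rack stands upright within about 2 mm of the middle of the draining tray, the hook rod is back in its holder, and the job was handed in at about 31 s of the 72 s allowed; the verdict was not shown.

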